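# Set the stop collar with the tall fork gauge

### The job

Set the height of the stop collar on the threaded rod: lay the taller of the two metal fork gauges flat on the stand's base with its slot pushed home on the rod, then spin the knurled collar down until its sprung face nips the gauge with about 10 newtons, snug enough to hold it, never cranked down hard (25 N would mark it). Leave the gauge nipped there, and leave the shorter gauge and the other things on the bench where they are.

Things in the scene. Friction and masses are not known exactly. Their poses are not given: they have to be found in the camera images.
- rod_foot (a point): Foot of the upright threaded rod (12 mm thick, its end 85 mm above this point), on its axis at the top of the stand's grey base plate, 12 mm above the bench. The stand is fixed. x axis along the plate, which reaches 95 mm towards -x (the long free side, where a gauge goes in), 50 mm towards +x and 50 mm to each side.
- collar: Steel collar on the rod; origin on the rod's axis at half height of its knurled hub (36 mm diameter, 24 mm tall), by which it is turned, part of a turn per grasp. Below the hub is a flange 60 mm wide, 5 mm thick, and below that a sprung face washer 56 mm wide that touches the gauge. The face is about 24 mm below the origin, but set up to 2 mm higher or lower each time.
- rod_end (a point): Upper end of the rod, on its axis. Right-hand, very coarse thread: clockwise from above the collar goes down 30 mm per turn (4.77 mm per rad), so follow it down. Drag about 0.12 N m either way holds it where left and, at rest, may show with either sign. Thread and rubbing of the face on the gauge add about 0.01 N m (at rest) to 0.02 (turning) against the turn per newton of nip.
- face_nominal (a point): Centre of the collar's sprung face as drawn, 24 mm below the collar's origin; the true face is up to 2 mm above or below this, so feel for it. At the start it is 3 to 12 mm above where the tall gauge's top will be. The face yields 1 mm for 8 N, so from first touch the nip reaches 10 N in about 0.26 rad and 25 N in about 0.65 rad of turning.
- tall_fork: The taller aluminium fork gauge, 30 mm high, loose, about 0.18 kg, lying flat. Origin on its underside at the slot's seat, where the rod's axis comes to be; x axis points out of the slot's mouth. Handle bar 24 mm wide, x = -90 to -10 mm; yoke 48 mm wide, x = -24 to -10 mm; two prongs each 14 mm wide to x = +16 mm.
- tall_fork_grip (a point): Where to grip the tall gauge: in the middle of its handle bar (24 mm wide across y, 30 mm high), 66 mm behind the slot seat along -x, half-way up (15 mm above its underside).
- tall_fork_slot (a point): The tall gauge's slot seat at its underside (its origin). The slot is 20 mm wide and its bottom lies 10 mm behind this point, so there is 4 mm of play round the 12 mm rod.
- short_fork: The other fork gauge, 18 mm high, otherwise of the same shape; not to be used or moved. The two may lie in either place.
- petri_dish: Bystander: covered clear dish, 57 mm wide, 14 mm high; origin under its centre.
- stain_jar: Bystander: small white jar, 60 mm wide, 76 mm high; origin under its centre.
- calculator: Bystander: black pocket calculator, 68 x 118 x 11 mm; origin under its centre.
Things that resemble listed ones, but are neither listed nor needed, are in the scene too. What is shaped like the tall_fork but green or yellow is not meant. Leave any purple look-alike of the part that bears rod_foot alone.

How it is judged:
On the way, in this order (a step that is already met when the one before it is completed fails the run):
1. the tall gauge lies flat on the base, its slot home on the rod, the collar still clear of it (horizontal distance between tall_fork_slot and rod_foot below 0.008 m and z of tall_fork_slot in the frame of rod_foot below 0.003 m and angle between tall_fork's own z axis and vertical below 0.06 rad and contact force between collar and tall_fork below 0.5 N), for 0.2 s.
2. the collar has been spun down and nips the gauge (horizontal distance between tall_fork_slot and rod_foot below 0.008 m and z of tall_fork_slot in the frame of rod_foot below 0.003 m and angle between tall_fork's own z axis and vertical below 0.06 rad and contact force between collar and tall_fork between 3 and 25 N), for 0.2 s.
At the end, for the whole second after the job is handed in: The tall fork gauge lies flat on the stand's base (within 3 mm of it, tilt under 0.06 rad), slot seat within 8 mm of the rod's axis, nipped by the collar's sprung face with 3 to 20 N, both at rest (horizontal distance between tall_fork_slot and rod_foot below 0.008 m and z of tall_fork_slot in the frame of rod_foot below 0.003 m and angle between tall_fork's own z axis and vertical below 0.06 rad and contact force between collar and tall_fork between 3 and 20 N and linear speed of tall_fork below 0.02 m/s and angular speed of collar below 0.05 rad/s); the robot touches nothing.
It fails at once if the collar is cranked onto the gauge with more than 25 N (contact force between collar and tall_fork above 25 N).
It fails at once if the short gauge is moved by more than 20 mm (distance of short_fork from where it was at the start of the episode above 0.02 m).
It fails at once if the petri dish is moved by more than 20 mm (distance of petri_dish from where it was at the start of the episode above 0.02 m).
It fails at once if the stain jar is moved by more than 20 mm (distance of stain_jar from where it was at the start of the episode above 0.02 m).
It fails at once if the calculator is moved by more than 20 mm (distance of calculator from where it was at the start of the episode above 0.02 m).
It also fails if it takes over 67 s, if anything falls off the work surface, if the arm or the gripper's body presses on something with over 40 N, if the wrist force passes 120 N, or if a joint passes its speed limit or range.

### The arm

A 7-joint arm with a two-finger parallel gripper is mounted at the origin on a cart in front of the work surface, level with it; the furniture and walls round the work are solid. World frame = base frame: x ahead of the robot, y to its left, z up, the work surface at z = 0. Lengths are in m, angles in rad, forces in N, time in s.
With the tool pointing down it reaches from about 0.425 to 0.875 m from the base axis. Payload 4.7 kg.
Tool frame: the origin (TCP) lies on the centre line of the jaws, within the pads' length; the fingertips stand finger_overhang ahead of it and the grasp point (between the pads) is the TCP (finger_overhang is the distance from the TCP to the fingertips, in m); x points along the fingers, y is the direction in which the jaws open and shut, and the axes are right-handed (so a half turn about x gives the same grasp; the last joint's range is limited). The gripper opens to 85 mm and grips with 20 to 120 N. Pads are 22 mm wide; open, the fingers measure 114 mm over their backs; the gripper's body (76 mm by 85 mm) begins 54 mm behind the grasp point. The pads swing forward as they close: fully open they stand 13 mm farther back than shut.
Start: joints at [1.253, 0.321, -0.07, 1.45, 0.023, 1.371, -0.057], TCP at [0.212, -0.615, 0.25] pointing down, gripper open.
Joint ranges: [-2.86, 2.86], [-0.3, 2.09], [-1.38, 1.24], [0.06, 2.45], [-1.56, 4.7], [0.09, 2.05], [-2.69, 2.69]. Speed limits (rad/s): [2.57, 2.57, 3.14, 3.14, 3.14, 3.14, 3.14].

### API

Orientations are given as a 3x3 rotation matrix whose columns are the frame's x, y, z axes.
In Python, from workcell import observe, camera, finish_job, search_frame, pinpoint, finger_overhang gives the robot as it stands.
- The arm moves only by the tool step_arm, never from a script. Its argument "motion" is text: rows parted by semicolons, each of 7 numbers parted by spaces: the shift along the tool's x, y, z in cm, then the turn, a rotation vector about the tool's x, y, z in degrees, then the gripper's target within -1 to 1 (fully open at 1, half-way at 0, shut at -1). A call has 1 to 10 rows; each row is the pose to reach, as a shift and turn from the pose measured when the call began, along the tool's axes at that moment; what a row does not reach only later rows make up. A row lasts 1/12 s, in which the tool goes at most 41.7 mm and 7.16 degrees, less where a joint would pass 70% of its speed; a pose out of reach is approached as far as the arm can. A call with a gripper value outside its range is refused whole. The fingers move at their own pace and stop on an object; the grip force is fixed at half the most. Time passes only in rows, so rows that repeat a pose let the fingers close. It gives the time, the measured TCP pose, the force and the opening at its end, in the units of the state.
- observe(): the state, without advancing time (a new reading comes with each control period).
- camera(name): name is "side" or "top"; returns a dict with "image" (400x640x3 uint8, red, green, blue), "range_z" (400x640 float32, m along the optical axis (not along the pixel's ray), 0 where there is no reading), "mtx" (3x3 intrinsics, pixels), "k1" (the pictures are not rectified: a ray, as slopes to the right and down, at radius r is drawn at 1 + k1 r^2 times it, then the intrinsics apply), "T" (4x4, takes a point from camera to world coordinates). Camera axes: x right, y down, z forward; pixel columns grow to the right and rows downward; lengths in m; the calibration is good to about 2 mm. A picture is of the moment at which its call begins.
- finish_job(): hands the job in, once; it reports no verdict.
Trained networks look in a picture, given as the dict that the camera call returned (one of the last four; its "shot" number tells which), for a name from the list of things; names that differ only in an ending like _2 or _b are one class to them, and where a whole thing is asked for, a point or a joint stands for the part that bears it (a point fixed in the world has none). Each returns a list of dicts, best first, with "confidence" (0 to 1); they miss things now and then, are a little off and sometimes report something else, mostly with a low value. They report only what shows in the picture. A call takes as long as a camera call. They do not tell look-alikes from the thing itself.
- search_frame(picture, thing): "xyz" ([x, y, z] in m, in the coordinates of the camera as it stood for that picture, good to about 4 mm: the middle of the surface that is visible of it).
- pinpoint(picture, thing): "xyz" ([x, y, z] in m, in the coordinates of the camera as it stood for that picture, good to about 4 mm: a listed point, or the origin of a listed thing).
The state is a dict: "clock": time; "joints": joint angles; "dq": joint speeds; "joint_efforts": joint torques, N m; "tool_pos": TCP position; "orientation": TCP orientation; "ft_force": force on the tool from outside, world axes, zero at the start; "torque": the same for the moment, N m; "gripper_width": finger opening in m.
Only numpy, scipy, OpenCV 4.12 (cv2) and the standard library are available. Lean on these libraries where they do the work, as an engineer would, in place of code of your own. Each camera call takes 0.05 s, during which the arm holds its last target. There are 200 camera calls.

## Working session

There is one attempt and no reset: what is moved stays moved. The work goes in short steps, Python scripts to look and compute and a tool call to move; the robot and the scene stay as the last step left them, time stands still between calls to the robot, and variables do not carry over. Pictures are saved under pics/ and viewed, about 8 in all and at most 12, crops included, and the job is handed in when it is done.

Besides the shell and the picture viewer there is one more tool, called after "Emit:" as name(argument=value, ...) on one line, values as JSON. step_arm: Moves the arm, as the interface text tells. Its arguments: {"type":"object","properties":{"motion":{"type":"string"}},"required":["motion"]}

```bash
mkdir -p pics
cat > h.py <<'E'
import numpy as np, cv2
from workcell import observe, camera, finish_job, search_frame, pinpoint, finger_overhang
def w(c,p): return (c["T"]@np.r_[p,1])[:3]
def proj(c,P):
    q=np.linalg.inv(c["T"])@np.r_[P,1]; s=q[:2]/q[2]; s=s*(1+c["k1"]*(s@s)); return (c["mtx"]@np.r_[s,1])[:2]
def cloud(c):
    h,ww=c["range_z"].shape; u,v=np.meshgrid(np.arange(ww),np.arange(h))
    d=np.array([c["k1"],0,0,0.]);
    s=cv2.undistortPoints(np.stack([u,v],-1).reshape(-1,1,2).astype(float),c["mtx"],d).reshape(h,ww,2)
    z=c["range_z"][...,None]; p=np.concatenate([s*z,z],-1)
    return p@c["T"][:3,:3].T+c["T"][:3,3]
def save(c,n): cv2.imwrite("pics/"+n,c["image"][...,::-1])
E
python3 - <<'E'
from h import *
s=observe(); print({k:np.round(v,3).tolist() for k,v in s.items()}); print(finger_overhang)
cs={n:camera(n) for n in("side","top")}
for n,c in cs.items():
    save(c,n+"0.png")
    for t in["rod_foot","collar","rod_end","face_nominal","tall_fork","tall_fork_grip","tall_fork_slot","short_fork","petri_dish","stain_jar","calculator"]:
        for r in pinpoint(c,t)[:4]:
            p=w(c,r["xyz"]); print(n,t,round(r["confidence"],2),p.round(4),proj(c,p).round())
E
```

```text
{'clock': 0.0, 'joints': [1.253, 0.322, -0.07, 1.452, 0.023, 1.371, -0.057], 'dq': [-0.001, 0.0, 0.0, 0.001, -0.001, -0.0, 0.001], 'joint_efforts': [0.0, -49.358, -0.382, -31.434, 0.013, 0.011, 0.0], 'tool_pos': [0.212, -0.614, 0.249], 'orientation': [[-0.001, 0.326, -0.945], [0.002, -0.945, -0.326], [-1.0, -0.002, 0.0]], 'ft_force': [0.459, -0.039, -0.119], 'torque': [0.005, 0.039, 0.006], 'gripper_width': 0.085}
0.019
side rod_foot 0.64 [ 0.6282 -0.0892  0.012 ] [315. 225.]
side rod_foot 0.59 [ 0.4459 -0.592   0.0155] [338. 119.]
side collar 0.51 [ 0.6296 -0.088   0.0745] [315. 217.]
side collar 0.5 [ 0.448  -0.5955  0.0751] [338. 109.]
side rod_end 0.8 [ 0.6261 -0.0951  0.0985] [315. 212.]
side rod_end 0.75 [ 0.4445 -0.5918  0.0996] [339. 105.]
side face_nominal 0.46 [ 0.6287 -0.0897  0.0503] [315. 220.]
side face_nominal 0.43 [ 0.4433 -0.5909  0.05  ] [339. 113.]
side tall_fork 0.8 [0.5861 0.1673 0.0025] [338. 289.]
side tall_fork 0.71 [0.3713 0.1965 0.0006] [400. 287.]
side tall_fork 0.58 [0.4319 0.0523 0.0011] [374. 252.]
side tall_fork_grip 0.72 [0.5204 0.186  0.0142] [358. 29
[... 1320 characters left out ...]

top tall_fork 0.66 [ 0.4329  0.0577 -0.001 ] [282. 259.]
top tall_fork_grip 0.76 [0.4971 0.0444 0.0153] [282. 241.]
top tall_fork_grip 0.74 [0.5196 0.1905 0.0126] [242. 242.]
top tall_fork_grip 0.68 [0.4339 0.2262 0.0131] [236. 266.]
top tall_fork_slot 0.81 [0.4307 0.0574 0.0019] [282. 260.]
top tall_fork_slot 0.77 [0.3701 0.1987 0.0026] [246. 282.]
top tall_fork_slot 0.62 [5.868e-01 1.734e-01 3.000e-04] [245. 225.]
top short_fork 0.51 [0.586  0.3489 0.0018] [199. 233.]
top petri_dish 0.71 [0.7283 0.0977 0.0012] [259. 187.]
top stain_jar 0.69 [0.5846 0.3486 0.0018] [199. 233.]
top calculator 0.81 [ 0.4723 -0.349   0.0015] [388. 230.]
top calculator 0.55 [ 0.6295 -0.087   0.0126] [311. 201.]
```

```bash
python3 - <<'E'
import cv2
a=cv2.imread("pics/top0.png");b=cv2.imread("pics/side0.png")
cv2.imwrite("pics/crops.png",cv2.vconcat([cv2.resize(a[150:310,170:490],(800,400)),cv2.resize(b[80:360,270:450],(360,560))[:, :][:200] if 0 else cv2.resize(b[200:280,270:430],(800,400))])[:,:])
E
python3 - <<'E'
import sys; sys.path.insert(0,'.')
import cv2
a=cv2.imread("pics/top0.png");b=cv2.imread("pics/side0.png")
cv2.imwrite("pics/cr.png",cv2.hconcat([cv2.resize(a[150:310,180:340],(400,400),interpolation=2),cv2.resize(b[200:360,270:430],(400,400),interpolation=2)]))
E
```

```text
(no output)
```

View pics/top0.png

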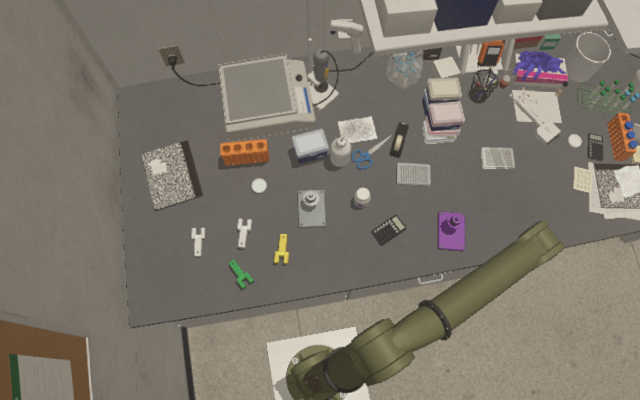

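View pics/cr.png

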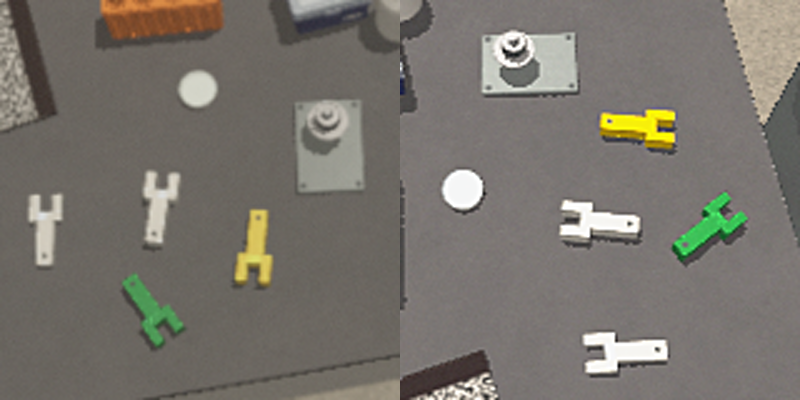

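```bash
cat >> h.py <<'E'
def blob(P,c,x0,x1,y0,y1,zl,zh=1):
    m=(c["range_z"]>0)&(P[...,0]>x0)&(P[...,0]<x1)&(P[...,1]>y0)&(P[...,1]<y1)&(P[...,2]>zl)&(P[...,2]<zh)
    return P[m]
E
python3 - <<'E'
from h import *
for n in("top","side"):
    c=camera(n);P=cloud(c); print(n,"cam at",c["T"][:3,3].round(2))
    for nm,b in dict(A=(.47,.63,.12,.23),B=(.47,.63,.29,.40)).items():
        t=blob(P,c,*b,.008)
        print(nm,len(t),"z pct",np.percentile(t[:,2],[50,80,95]).round(4),"bench",np.median(blob(P,c,*b,-.02,.006)[:,2]).round(4))
        t=t[t[:,2]>np.percentile(t[:,2],60)-.004]
        (cx,cy),(w_,h_),a=cv2.minAreaRect(t[:,:2].astype(np.float32)); m=t[:,:2].mean(0)
        print("  rect",round(cx,4),round(cy,4),round(w_,4),round(h_,4),round(a,1),"mean",m.round(4))
        mask=(t[:,0]<.555)  # handle line
        vx,vy,x0,y0=cv2.fitLine(t[mask][:,:2].astype(np.float32),2,0,.01,.01).ravel(); print("  handle dir",np.degrees(np.arctan2(vy/vx,1)).round(1),"at",x0.round(4),y0.round(4), "xmin",t[:,0].min().round(4),"xmax",t[:,0].max().round(4))
    # base plate
    t=blob(P,c,.45,.75,-.17,0,.008,.018)
    print("plate",cv2.minAreaRect(t[:,:2].astype(np.float32)),"z",np.median(t[:,2]))
    for zl,zh in((.05,.063),(.064,.085),(.078,.09),(.09,.11)):
        t=blob(P,c,.58,.68,-.14,-.03,zl,zh); print("slice",zl,zh,len(t),t.mean(0).round(4) if len(t) else '',t.min(0).round(4),t.max(0).round(4))
E
```

```text
top cam at [ 0.   -0.01  1.79]
A 308 z pct [0.0277 0.0322 0.0353] bench -0.0005
  rect 0.5502 0.1789 0.0487 0.1056 76.0 mean [0.554  0.1786]
  handle dir -16.3 at 0.528 0.1863 xmin 0.4973 xmax 0.6061
B 262 z pct [0.0164 0.0211 0.025 ] bench -0.0006
  rect 0.5387 0.3489 0.0461 0.1292 89.0 mean [0.5522 0.3508]
  handle dir -5.6 at 0.5243 0.3534 xmin 0.4741 xmax 0.6036
plate ((0.5994645953178406, -0.08587580919265747), (0.294424444437027, 0.16536681354045868), 1.0348254442214966) z 0.011838611018420098
slice 0.05 0.063 93 [ 0.6219 -0.0828  0.0571] [ 0.5988 -0.1132  0.0502] [ 0.6594 -0.0556  0.0628]
slice 0.064 0.085 69 [ 0.6257 -0.0842  0.0775] [ 0.6093 -0.1114  0.064 ] [ 0.6478 -0.0587  0.085 ]
slice 0.078 0.09 56 [ 0.6273 -0.0853  0.0832] [ 0.6098 -0.1019  0.0781] [ 0.6478 -0.0676  0.0898]
slice 0.09 0.11 15 [ 0.6284 -0.0828  0.0957] [ 0.6139 -0.0891  0.0905] [ 0.6428 -0.0744  0.1069]
side cam at [0.71 0.55 1.31]
A 316 z pct [0.0287 0.0316 0.0344] bench -0.0001
  rect 0.5498 0.1789 0.0487 0.1062 73.2 mean [0.5532 0.178 ]
  handle dir -16.8 at 0.5267 0.1849 xmin 0.4967 xmax 0.606
B 312 z pct [0.0172 0.0193 0.0214] bench -0.0007
  rect 0.5495 0.351 0.047 0.1049 79.7 mean [0.5532 0.3488]
  handle dir -8.3 at 0.5258 0.3521 xmin 0.4952 xmax 0.6026
plate ((0.5974249839782715, -0.07496832311153412), (0.28422462940216064, 0.139726459980011), 1.938270926475525) z 0.012290904005774816
slice 0.05 0.063 92 [ 0.6298 -0.0796  0.0582] [ 0.5984 -0.1141  0.0511] [ 0.6554 -0.0584  0.0628]
slice 0.064 0.085 60 [ 0.6262 -0.0826  0.0784] [ 0.6052 -0.1066  0.0641] [ 0.6437 -0.0694  0.0849]
slice 0.078 0.09 63 [ 0.6267 -0.0858  0.0833] [ 0.6088 -0.1066  0.0781] [ 0.6437 -0.0708  0.0888]
slice 0.09 0.11 10 [ 0.6279 -0.0873  0.0958] [ 0.6239 -0.0951  0.0909] [ 0.6319 -0.0814  0.099 ]
```

Emit:
step_arm(motion="0 -18.7 -42.2 -70 0 0 1;0 -18.7 -42.2 -70 0 0 1;0 -18.7 -42.2 -70 0 0 1;0 -18.7 -42.2 -70 0 0 1;0 -18.7 -42.2 -70 0 0 1;0 -18.7 -42.2 -70 0 0 1;0 -18.7 -42.2 -70 0 0 1;0 -18.7 -42.2 -70 0 0 1;0 -18.7 -42.2 -70 0 0 1;0 -18.7 -42.2 -70 0 0 1")

```text
clock: 2.13
tool_pos: [0.518, -0.3294, 0.2507]
orientation: [[0.0, 1.0, -0.012], [-0.001, -0.012, -1.0], [-1.0, 0.0, 0.001]]
ft_force: [0.7, -0.1, 0.8]
gripper_width: 0.0853
```

```bash
cat >> h.py <<'E'
def go(p,jaw=None,R=None):
    s=observe(); R=np.array(s["orientation"]); p0=np.array(s["tool_pos"])
    cur=np.degrees(np.arctan2(R[1,1],R[0,1]))
    from scipy.spatial.transform import Rotation as Ro
    print("t",s["clock"],"pos",p0.round(4),"jaw",cur.round(2),"xax",R[:,0].round(4),"F",np.round(s["ft_force"],2),"T",np.round(s["torque"],3),"w",round(s["gripper_width"],4),"q",np.round(s["joints"],2))
    if p is None: return
    d=R.T@(np.array(p)-p0)*100; a=np.radians(jaw)
    Rd=np.array([[0,np.cos(a),np.sin(a)],[0,np.sin(a),-np.cos(a)],[-1,0,0]])
    if abs(np.linalg.det(Rd)-1)>.01: Rd[:,2]*=-1
    print("shift cm",d.round(2),"rot deg",np.degrees(Ro.from_matrix(R.T@Rd).as_rotvec()).round(1))
E
python3 - <<'E'
from h import *
go((.519,.188,.15),74.5)
c=camera("top");P=cloud(c);t=blob(P,c,.52,.69,-.15,-.03,.0095,.0145)
m=np.zeros((300,300),np.uint8)
x=((t[:,0]-.45)*1000).astype(int);y=((t[:,1]+.2)*1000).astype(int);m[x,y]=255
m=cv2.morphologyEx(m,cv2.MORPH_CLOSE,np.ones((9,9)));n,l,st,_=cv2.connectedComponentsWithStats(m);k=1+st[1:,4].argmax()
print(cv2.minAreaRect(np.argwhere(l==k).astype(np.float32)))
E
```

```text
t 2.1333 pos [ 0.518  -0.3294  0.2507] jaw -0.66 xax [ 5.e-04 -7.e-04 -1.e+00] F [ 0.73 -0.12  0.78] T [-0.009 -0.054  0.046] w 0.0853 q [ 0.89  0.27 -0.44  1.53  0.12  1.36  0.42]
shift cm [ 10.03  -0.51 -51.75] rot deg [-75.2   0.1   0. ]
((155.20333862304688, 119.87220764160156), (100.50659942626953, 147.62657165527344), 83.55840301513672)
```

Emit:
step_arm(motion="0 -0.5 -51.8 -75 0 0 1;0 -0.5 -51.8 -75 0 0 1;0 -0.5 -51.8 -75 0 0 1;0 -0.5 -51.8 -75 0 0 1;0 -0.5 -51.8 -75 0 0 1;0 -0.5 -51.8 -75 0 0 1;0 -0.5 -51.8 -75 0 0 1;0 -0.5 -51.8 -75 0 0 1;0 -0.5 -51.8 -75 0 0 1;0 -0.5 -51.8 -75 0 0 1")

```text
clock: 3.02
tool_pos: [0.5175, 0.0874, 0.2534]
orientation: [[0.007, 0.327, 0.945], [0.004, 0.945, -0.327], [-1.0, 0.006, 0.006]]
ft_force: [0.6, -0.7, -0.7]
gripper_width: 0.0855
```

```bash
python3 -c "
from h import *
go((.519,.188,.10),74.5)"
```

```text
t 3.0167 pos [0.5175 0.0874 0.2534] jaw 70.92 xax [ 0.0075  0.0042 -1.    ] F [ 0.59 -0.71 -0.67] T [ 0.019 -0.054 -0.059] w 0.0855 q [ 0.58  0.1  -0.84  1.74  0.08  1.33  0.96]
shift cm [15.38  9.46 -3.24] rot deg [-3.6  0.3 -0.4]
```

Emit:
step_arm(motion="8 9.5 -3.2 -3.6 0.3 -0.4 1;8 9.5 -3.2 -3.6 0.3 -0.4 1;15.4 9.5 -3.2 -3.6 0.3 -0.4 1;15.4 9.5 -3.2 -3.6 0.3 -0.4 1;15.4 9.5 -3.2 -3.6 0.3 -0.4 1;15.4 9.5 -3.2 -3.6 0.3 -0.4 1;15.4 9.5 -3.2 -3.6 0.3 -0.4 1")

```text
clock: 3.6
tool_pos: [0.5187, 0.1883, 0.0992]
orientation: [[-0.002, 0.266, 0.964], [-0.001, 0.964, -0.266], [-1.0, -0.002, -0.002]]
ft_force: [-0.2, 0.3, -0.0]
gripper_width: 0.0856
```

Run:
```python
from h import *
go((.519,.188,.022),74.5); print(finger_overhang)
c=camera("side"); save(c,"s1.png"); t=c["image"][240:330,300:420,::-1]; cv2.imwrite("pics/s1c.png",cv2.resize(t,(800,600),interpolation=2))
for r in pinpoint(c,"tall_fork_slot")[:3]+pinpoint(c,"tall_fork_grip")[:3]: print(w(c,r["xyz"]).round(4),r["confidence"])
```

```text
t 3.6 pos [0.5187 0.1883 0.0992] jaw 74.57 xax [-0.0023 -0.001  -1.    ] F [-0.15  0.3  -0.01] T [ 0.06   0.016 -0.01 ] w 0.0856 q [ 0.34  0.36 -0.86  1.84  0.31  1.08  0.67]
shift cm [ 7.72 -0.    0.05] rot deg [ 0.1 -0.1  0.1]
0.019
[0.5876 0.1671 0.0014] 0.72
[0.37   0.1911 0.0021] 0.55
[0.4349 0.2261 0.0161] 0.81
[0.5223 0.1852 0.0137] 0.76
[0.4934 0.0383 0.0145] 0.49
```

View pics/s1c.png

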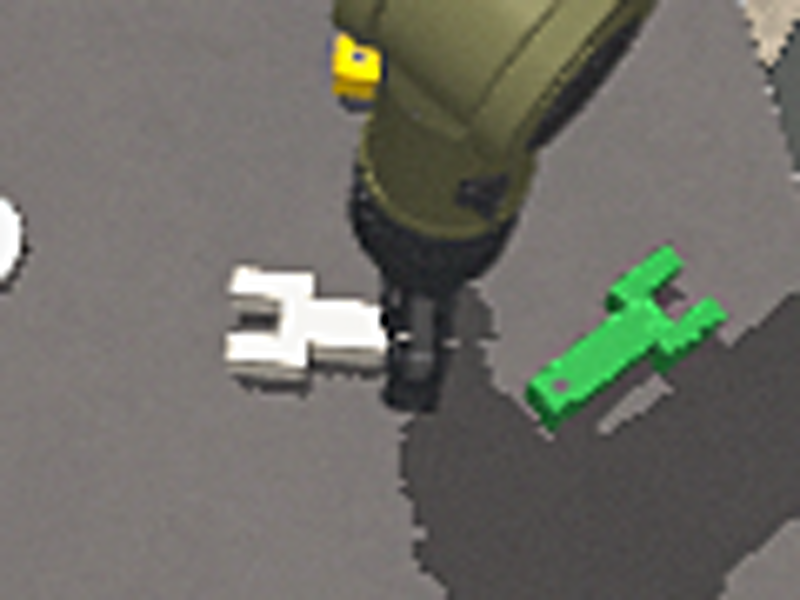

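Emit:
step_arm(motion="4 0 0.05 0 0 0 1;7.3 0 0.05 0 0 0 1;7.3 0 0.05 0 0 0 1;7.4 0 0.05 0 0 0 -1;7.4 0 0.05 0 0 0 -1;7.4 0 0.05 0 0 0 -1;7.4 0 0.05 0 0 0 -1;7.4 0 0.05 0 0 0 -1;7.4 0 0.05 0 0 0 -1")

```text
clock: 4.5
tool_pos: [0.5234, 0.188, 0.0299]
orientation: [[0.007, 0.269, 0.963], [-0.0, 0.963, -0.269], [-1.0, 0.002, 0.007]]
ft_force: [-1.0, -0.6, 7.2]
gripper_width: 0.0226
```

Run:
```python
from h import *
go(None); print(finger_overhang)
```

```text
t 4.5 pos [0.5234 0.188  0.0299] jaw 74.42 xax [ 7.2e-03 -3.0e-04 -1.0e+00] F [-0.98 -0.58  7.24] T [-0.158  0.226  0.047] w 0.0226 q [ 0.28  0.46 -0.8   1.89  0.41  0.95  0.6 ]
0.019
```

Emit:
step_arm(motion="-1 0 0 0 0 0 -1;-2 0 0 0 0 0 -1;-4 0 0 0 0 0 -1;-4 0 0 0 0 0 -1")

```text
clock: 4.83
tool_pos: [0.5252, 0.1893, 0.0738]
orientation: [[0.013, 0.268, 0.963], [0.001, 0.963, -0.268], [-1.0, 0.005, 0.012]]
ft_force: [1.1, 0.6, -1.0]
gripper_width: 0.0226
```

Run:
```python
from h import *
go(None)
c=camera("side"); t=c["image"][240:330,300:420,::-1]; cv2.imwrite("pics/s2c.png",cv2.resize(t,(800,600),interpolation=2))
P=cloud(c);t=blob(P,c,.545,.63,.12,.21,.03,.09);print(len(t),np.percentile(t[:,2],[5,50,80,95]).round(4))
r,i=cv2.minAreaRect(t[:,:2].astype(np.float32))[:2];print(r,i)
for r in pinpoint(c,"tall_fork_slot")[:3]: print(w(c,r["xyz"]).round(4),r["confidence"])
c=camera("top")
P=cloud(c);t=blob(P,c,.56,.63,.12,.21,.03,.09);print(len(t),np.percentile(t[:,2],[5,50,80,95]).round(4))
for r in pinpoint(c,"tall_fork_slot")[:3]: print(w(c,r["xyz"]).round(4),r["confidence"])
```

```text
t 4.8333 pos [0.5252 0.1893 0.0738] jaw 74.44 xax [ 0.0129  0.0012 -0.9999] F [ 1.1   0.63 -0.97] T [ 0.083 -0.058  0.005] w 0.0226 q [ 0.32  0.4  -0.84  1.86  0.35  1.02  0.64]
231 [0.0502 0.0729 0.075  0.0767]
(0.5728327631950378, 0.17398202419281006) (0.04950343072414398, 0.06135996803641319)
[0.3726 0.1932 0.0026] 0.76
[0.5958 0.1681 0.0398] 0.6Traceback (most recent call last):
  File "<stdin>", line 8, in <module>
    return _quantile_unchecked(
        a, q, axis, out, overwrite_input, method, keepdims, weights)
    return _ureduce(a,
                    func=_quantile_ureduce_func,
    ...<5 lines>...
                    overwrite_input=overwrite_input,
                    method=method)
    r = func(a, **kwargs)
    result = _quantile(arr,
                       quantiles=q,
    ...<2 lines>...
                       out=out,
                       weights=wgt)
    slices_having_nans = np.isnan(arr[-1, ...])
                                  ~~~^^^^^^^^^
IndexError: index -1 is out of bounds for axis 0 with size 0
```

View pics/s2c.png

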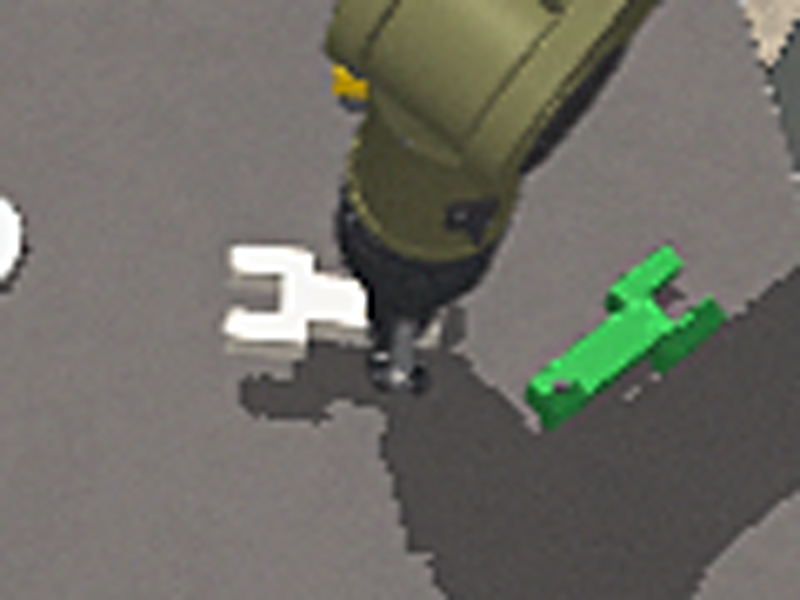

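```bash
python3 -c "
from h import *
go((.5015,-.075,.13),85)"
```

```text
t 4.9833 pos [0.523  0.1878 0.0699] jaw 74.41 xax [ 7.4e-03 -7.0e-04 -1.0e+00] F [ 0.18 -0.12 -1.94] T [0.02  0.089 0.001] w 0.0226 q [ 0.32  0.4  -0.83  1.86  0.35  1.02  0.64]
shift cm [ -6.   -25.88   5.03] rot deg [-10.6   0.4  -0. ]
```

Emit:
step_arm(motion="-6 -4 0.8 -2 0 0 -1;-6 -8 1.6 -4 0 0 -1;-6 -12 2.4 -6 0 0 -1;-6 -16 3.2 -8 0 0 -1;-6 -20 4 -10 0 0 -1;-6 -24 4.8 -10.6 0 0 -1;-6 -25.9 5 -10.6 0 0 -1;-6 -25.9 5 -10.6 0 0 -1;-6 -25.9 5 -10.6 0 0 -1")

```text
clock: 5.73
tool_pos: [0.4999, -0.078, 0.1289]
orientation: [[0.005, 0.093, 0.996], [-0.001, 0.996, -0.093], [-1.0, -0.0, 0.005]]
ft_force: [-0.1, 0.7, -1.0]
gripper_width: 0.0225
```

```bash
python3 -c "
from h import *
go((.5015,-.075,.055),85)"
```

```text
t 5.7333 pos [ 0.4999 -0.078   0.1289] jaw 84.65 xax [ 5.4e-03 -6.0e-04 -1.0e+00] F [-0.14  0.73 -1.01] T [ 0.074  0.051 -0.015] w 0.0225 q [ 0.85  0.18 -0.81  1.93  0.15  1.08  1.46]
shift cm [7.39 0.32 0.09] rot deg [-0.3  0.3  0. ]
```

Emit:
step_arm(motion="4 0.3 0.1 -0.3 0 0 -1;7 0.3 0.1 -0.3 0 0 -1;8 0.3 0.1 -0.3 0 0 -1;8 0.3 0.1 -0.3 0 0 -1;8 0.3 0.1 -0.3 0 0 -1")

```text
clock: 6.15
tool_pos: [0.5017, -0.0737, 0.049]
orientation: [[0.005, 0.086, 0.996], [0.001, 0.996, -0.086], [-1.0, 0.001, 0.005]]
ft_force: [0.7, -0.4, -0.4]
gripper_width: 0.0226
```

Run:
```python
from h import *
go((.561,-.080,.044),85)
im=[]
for n in("top","side"):
    c=camera(n);u,v=proj(c,(.60,-.085,.04)).astype(int);im.append(cv2.resize(c["image"][v-35:v+35,u-35:u+35,::-1],(400,400),interpolation=2))
    for k in("tall_fork_slot","rod_foot","rod_end","face_nominal","collar"):
        for r in pinpoint(c,k)[:3]:
            p=w(c,r["xyz"])
            if .5<p[0] and -.13<p[1]<-.04: print(n,k,p.round(4),round(r["confidence"],2))
    P=cloud(c)
    for nm,b in dict(prongs=(.55,.60,-.13,-.04,.04,.06),hub=(.60,.66,-.12,-.05,.078,.09),flange=(.585,.67,-.13,-.05,.05,.068)).items():
        t=blob(P,c,*b); 
        if len(t)>5: print(n,nm,len(t),cv2.minAreaRect(t[:,:2].astype(np.float32)),np.percentile(t[:,2],[5,50,95]).round(4), np.percentile(t[:,1],[2,98]).round(4))
cv2.imwrite("pics/in.png",cv2.hconcat(im))
```

```text
t 6.15 pos [ 0.5017 -0.0737  0.049 ] jaw 85.08 xax [ 4.7e-03  7.0e-04 -1.0e+00] F [ 0.7  -0.39 -0.39] T [ 0.028  0.055 -0.003] w 0.0226 q [ 0.79  0.31 -0.78  1.99  0.27  0.93  1.37]
shift cm [ 0.53 -0.12  5.96] rot deg [ 0.1  0.3 -0.1]
side tall_fork_slot [ 0.5687 -0.0851  0.0175] 0.75
side rod_foot [ 0.633  -0.0913  0.0114] 0.7
side rod_end [ 0.6239 -0.0899  0.0994] 0.88
side face_nominal [ 0.6289 -0.0921  0.048 ] 0.43
side collar [ 0.6283 -0.0868  0.0754] 0.45
side prongs 91 ((0.573639452457428, -0.08333911001682281), (0.0495973564684391, 0.05110086128115654), 83.61038208007812) [0.0423 0.0491 0.0546] [-0.107  -0.0579]
side hub 62 ((0.6269230246543884, -0.08760084956884384), (0.032781120389699936, 0.03416498377919197), 11.987915992736816) [0.0797 0.084  0.088 ] [-0.1048 -0.0703]
side flange 101 ((0.6269306540489197, -0.08539192378520966), (0.054289136081933975, 0.05619049444794655), 85.54383087158203) [0.0539 0.0587 0.0637] [-0.1113 -0.0603]
```

View pics/in.png

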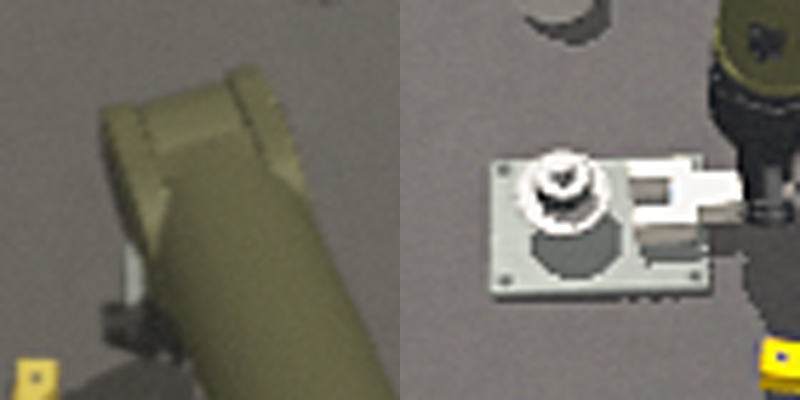

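Emit:
step_arm(motion="0.6 0 0 0 0 0 -1;0.6 0 0.5 0 0 0 -1;0.6 0 1.5 0 0 0 -1;0.6 0 2.5 0 0 0 -1;0.6 0 3.5 0 0 0 -1;0.6 0 3.5 0 0 0 -1")

```text
clock: 7.25
tool_pos: [0.5396, -0.0785, 0.0436]
orientation: [[0.009, 0.088, 0.996], [0.0, 0.996, -0.088], [-1.0, 0.001, 0.009]]
ft_force: [0.7, -0.3, -1.2]
gripper_width: 0.0229
```

```bash
python3 -c "
from h import *
go((.561,-.0800,.0425),85)"
```

```text
t 7.25 pos [ 0.5396 -0.0785  0.0436] jaw 84.93 xax [ 8.7e-03  3.0e-04 -1.0e+00] F [ 0.67 -0.32 -1.15] T [-0.059  0.057 -0.004] w 0.0229 q [ 0.74  0.39 -0.75  1.91  0.32  0.95  1.33]
shift cm [0.13 0.04 2.14] rot deg [-0.1  0.5 -0.1]
```

Emit:
step_arm(motion="0.1 0 1 0 0 0 -1;0.1 0 1.8 0 0 0 -1;0.1 0 2.15 0 0 0 -1;0.15 0 2.15 0 0 0 -1;0.25 0 2.15 0 0 0 -1;0.3 0 2.15 0 0 0 -1")

```text
clock: 7.75
tool_pos: [0.5615, -0.0801, 0.0419]
orientation: [[0.009, 0.088, 0.996], [-0.0, 0.996, -0.088], [-1.0, 0.001, 0.009]]
ft_force: [-2.0, 0.2, 9.6]
gripper_width: 0.0227
```

Run:
```python
from h import *
go((.561,-.0800,.0415),85)
c=camera("side");P=cloud(c)
for r in pinpoint(c,"tall_fork_slot")[:3]: print(w(c,r["xyz"]).round(4),r["confidence"])
u,v=proj(c,(.60,-.085,.04)).astype(int);cv2.imwrite("pics/in2.png",cv2.resize(c["image"][v-30:v+30,u-40:u+40,::-1],(800,600),interpolation=2))
t=blob(P,c,.55,.63,-.13,-.04,.03,.05);print(len(t),np.percentile(t[:,2],[20,50,80]))
```

```text
t 7.75 pos [ 0.5615 -0.0801  0.0419] jaw 84.94 xax [ 9.5e-03 -2.0e-04 -1.0e+00] F [-2.03  0.16  9.56] T [0.093 0.547 0.024] w 0.0227 q [ 0.71  0.44 -0.73  1.86  0.35  0.97  1.31]
shift cm [ 0.04  0.01 -0.05] rot deg [-0.1  0.5 -0. ]
[0.3734 0.1954 0.0024] 0.58
[0.4323 0.0526 0.0035] 0.56
[ 0.6273 -0.0927  0.0115] 0.41
64 [0.03811768 0.04128411 0.04417281]
```

View pics/in2.png

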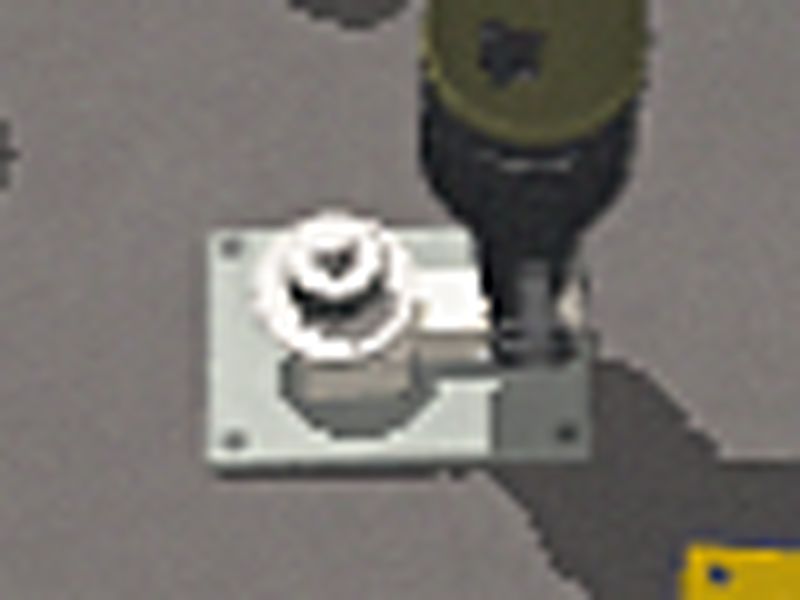

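Emit:
step_arm(motion="-0.1 0 0 0 0 0 -1;-0.1 0 0.2 0 0 0 -1;-0.1 0 0.4 0 0 0 -1;-0.1 0 0.4 0 0 0 -1;-0.1 0 0.4 0 0 0 -1")

```text
clock: 8.27
tool_pos: [0.5653, -0.0805, 0.0427]
orientation: [[0.009, 0.088, 0.996], [-0.0, 0.996, -0.088], [-1.0, 0.001, 0.009]]
ft_force: [-0.4, 0.1, -2.4]
gripper_width: 0.0225
```

```bash
python3 -c "
from h import *
go((.5615,-.0800,.042),85)"
```

```text
t 8.2667 pos [ 0.5653 -0.0805  0.0427] jaw 84.94 xax [ 9.3e-03 -1.0e-04 -1.0e+00] F [-0.38  0.06 -2.44] T [-0.062  0.037  0.006] w 0.0225 q [ 0.71  0.44 -0.73  1.85  0.35  0.97  1.31]
shift cm [ 0.06  0.02 -0.38] rot deg [-0.1  0.5 -0. ]
```

No contact yet; push a little more.

Emit:
step_arm(motion="0 0 0.15 0 0 0 -1;0 0 0.3 0 0 0 -1;0 0 0.3 0 0 0 -1;0 0 0.3 0 0 0 -1")

```text
clock: 8.6
tool_pos: [0.5672, -0.0808, 0.0422]
orientation: [[0.007, 0.088, 0.996], [-0.0, 0.996, -0.088], [-1.0, 0.001, 0.007]]
ft_force: [-2.8, 0.8, -1.2]
gripper_width: 0.0225
```

```bash
python3 -c "
from h import *
go((.5615,-.0800,.042),85)"
```

```text
t 8.6 pos [ 0.5672 -0.0808  0.0422] jaw 84.94 xax [ 0.0069 -0.     -1.    ] F [-2.81  0.81 -1.21] T [ 0.063  0.757 -0.012] w 0.0225 q [ 0.71  0.45 -0.73  1.84  0.36  0.98  1.31]
shift cm [ 0.02  0.03 -0.58] rot deg [-0.1  0.4 -0. ]
```

Emit:
step_arm(motion="0 0 -0.35 0 0 0 -1;0 0 -0.35 0 0 0 -1;0.1 0 -0.35 0 0 0 -1;0.1 0 -0.35 0 0 0 0.2;0.1 0 -0.35 0 0 0 1;0 0 -0.35 0 0 0 1;0 0 -0.35 0 0 0 1;0 0 -0.35 0 0 0 1;-3 0 -0.5 0 0 0 1;-6 0 -0.5 0 0 0 1")

```text
clock: 9.43
tool_pos: [0.56, -0.08, 0.101]
orientation: [[0.002, 0.088, 0.996], [0.002, 0.996, -0.088], [-1.0, 0.002, 0.002]]
ft_force: [1.3, 0.3, 1.0]
gripper_width: 0.0857
```

Emit:
step_arm(motion="-4 0 0 0 0 0 1;-8 0 0 0 0 0 1;-10 0 0 0 0 0 1;-10 0 0 0 0 0 1")

```text
clock: 9.77
tool_pos: [0.5631, -0.0801, 0.2068]
orientation: [[0.012, 0.088, 0.996], [-0.001, 0.996, -0.088], [-1.0, 0.0, 0.012]]
ft_force: [1.1, 0.3, -0.2]
gripper_width: 0.0855
```

Run:
```python
from h import *
go((.628,-.0875,.19),150)
im=[]
for n in("side","top"):
    c=camera(n);P=cloud(c)
    u,v=proj(c,(.60,-.085,.04)).astype(int);im.append(cv2.resize(c["image"][v-30:v+30,u-30:u+30,::-1],(400,400),interpolation=2))
    for k in("tall_fork_slot","tall_fork_grip","rod_foot","rod_end","collar"):
        for r in pinpoint(c,k)[:3]:
            p=w(c,r["xyz"])
            if .5<p[0] and -.13<p[1]<-.04: print(n,k,p.round(4),round(r["confidence"],2))
    for nm,b in dict(handle=(.52,.59,-.13,-.04,.03,.05),hub=(.60,.66,-.12,-.05,.075,.09)).items():
        t=blob(P,c,*b); 
        if len(t)>5: print(n,nm,len(t),cv2.minAreaRect(t[:,:2].astype(np.float32)),np.percentile(t[:,2],[5,50,95]).round(4), np.percentile(t[:,1],[2,98]).round(4))
cv2.imwrite("pics/in3.png",cv2.hconcat(im))
```

```text
t 9.7667 pos [ 0.5631 -0.0801  0.2068] jaw 84.96 xax [ 0.012  -0.001  -0.9999] F [ 1.07  0.28 -0.19] T [ 0.001 -0.085  0.011] w 0.0855 q [ 0.8   0.25 -0.81  1.7   0.19  1.26  1.43]
shift cm [ 1.76 -0.17  6.51] rot deg [-65.    0.6   0.4]
side tall_fork_slot [ 0.633  -0.0892  0.0109] 0.67
side tall_fork_grip [ 0.5625 -0.0832  0.0252] 0.59
side rod_foot [ 0.6298 -0.0905  0.0112] 0.67
side rod_foot [ 0.6284 -0.0914  0.0463] 0.5
side rod_end [ 0.6268 -0.0887  0.0971] 0.77
side collar [ 0.6284 -0.0877  0.075 ] 0.52
side handle 99 ((0.5645285844802856, -0.08215778321027756), (0.02902955189347267, 0.052393216639757156), 85.06324005126953) [0.0328 0.0411 0.0458] [-0.0945 -0.068 ]
side hub 67 ((0.6261420845985413, -0.08823130279779434), (0.037542037665843964, 0.0327981598675251), 80.71529388427734) [0.0762 0.0822 0.0869] [-0.1048 -0.0705]
top rod_foot [ 0.6324 -0.0877  0.0117] 0.7
top rod_end [ 0.6312 -0.0843  0.0906] 0.71
```

View pics/in3.png

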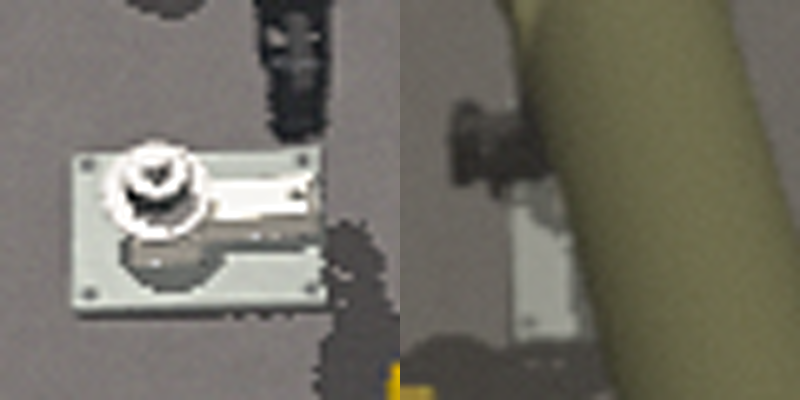

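```bash
python3 -c "
from h import *
go((.629,-.088,.15),130)"
```

```text
t 10.3667 pos [ 0.5596 -0.0801  0.2006] jaw 84.96 xax [ 0.0017  0.0021 -1.    ] F [ 0.42 -0.61 -0.03] T [ 0.012  0.    -0.008] w 0.0852 q [ 0.8   0.26 -0.81  1.71  0.19  1.25  1.43]
shift cm [ 5.07 -0.19  6.97] rot deg [-45.    0.1  -0.1]
```

Emit:
step_arm(motion="0 -0.2 3.5 -20 0 0 1;0 -0.2 7 -30 0 0 1;4 -0.2 7 -45 0.1 -0.1 1;5 -0.2 7 -45 0.1 -0.1 1;5 -0.2 7 -45 0.1 -0.1 1;5 -0.2 7 -45 0.1 -0.1 1;5 -0.2 7 -45 0.1 -0.1 1;5 -0.2 7 -45 0.1 -0.1 1;5 -0.2 7 -45 0.1 -0.1 1")

```text
clock: 11.12
tool_pos: [0.6292, -0.0882, 0.1505]
orientation: [[0.0, -0.641, 0.767], [0.0, 0.767, 0.641], [-1.0, 0.0, 0.0]]
ft_force: [-0.5, 0.2, -0.4]
gripper_width: 0.0852
```

```bash
python3 -c "
from h import *
go((.629,-.088,.094),130)"
```

```text
t 11.1167 pos [ 0.6292 -0.0882  0.1505] jaw 129.87 xax [ 3.e-04  3.e-04 -1.e+00] F [-0.47  0.21 -0.38] T [ 0.02   0.022 -0.05 ] w 0.0852 q [ 0.78  0.51 -0.9   1.59  0.41  1.25  2.08]
shift cm [ 5.65  0.03 -0.01] rot deg [-0.1  0.  -0. ]
```

Emit:
step_arm(motion="3 0 0 0 0 0 1;5.6 0 0 0 0 0 1;5.6 0 0 0 0 0 1;5.6 0 0 0 0 0 1;5.6 0 0 0 0 0 -0.1;5.6 0 0 0 0 0 -0.1;5.6 0 0 0 0 0 -0.3;5.6 0 0 0 0 0 -0.3")

```text
clock: 11.78
tool_pos: [0.6296, -0.0877, 0.0959]
orientation: [[0.001, -0.641, 0.768], [0.001, 0.768, 0.641], [-1.0, -0.0, 0.002]]
ft_force: [-10.8, 10.4, 13.4]
gripper_width: 0.0388
```

```bash
python3 -c "
from h import *
go((.629,-.088,.094),130)"
```

```text
t 11.7833 pos [ 0.6296 -0.0877  0.0959] jaw 129.84 xax [ 1.3e-03  9.0e-04 -1.0e+00] F [-10.77  10.43  13.42] T [ 3.171  2.723 -0.06 ] w 0.0388 q [ 0.75  0.56 -0.86  1.64  0.45  1.16  2.05]
shift cm [ 0.19  0.02 -0.07] rot deg [-0.2  0.1  0. ]
```

Emit:
step_arm(motion="-0.2 0.1 0 0 0 0 0.2;-0.2 0.1 0 0 0 0 0;-0.2 0.1 0 0 0 0 -1;-0.2 0.1 0 0 0 0 -1;-0.2 0.1 0 0 0 0 -1;-0.2 0.1 0 0 0 0 -1;-0.2 0.1 0 0 0 0 -1")

```text
clock: 12.37
tool_pos: [0.6287, -0.0857, 0.0993]
orientation: [[0.001, -0.641, 0.767], [0.002, 0.767, 0.641], [-1.0, 0.001, 0.001]]
ft_force: [-4.7, 2.7, 7.7]
gripper_width: 0.0317
```

```bash
python3 -c "
from h import *
go((.629,-.088,.094),130)"
```

```text
t 12.3667 pos [ 0.6287 -0.0857  0.0993] jaw 129.88 xax [ 6.0e-04  1.6e-03 -1.0e+00] F [-4.74  2.69  7.66] T [ 0.528  1.034 -0.036] w 0.0317 q [ 0.76  0.55 -0.87  1.64  0.45  1.16  2.05]
shift cm [ 0.52 -0.19 -0.13] rot deg [-0.1  0.1 -0. ]
```

Run:
```python
from h import *
go(None)
c=camera("side")
u,v=proj(c,(.629,-.088,.08)).astype(int);print(u,v);cv2.imwrite("pics/g.png",cv2.resize(c["image"][v-24:v+24,u-32:u+32,::-1],(800,600),interpolation=2))
```

```text
t 12.3667 pos [ 0.6287 -0.0857  0.0993] jaw 129.88 xax [ 6.0e-04  1.6e-03 -1.0e+00] F [-4.74  2.69  7.66] T [ 0.528  1.034 -0.036] w 0.0317 q [ 0.76  0.55 -0.87  1.64  0.45  1.16  2.05]
314 216
```

View pics/g.png

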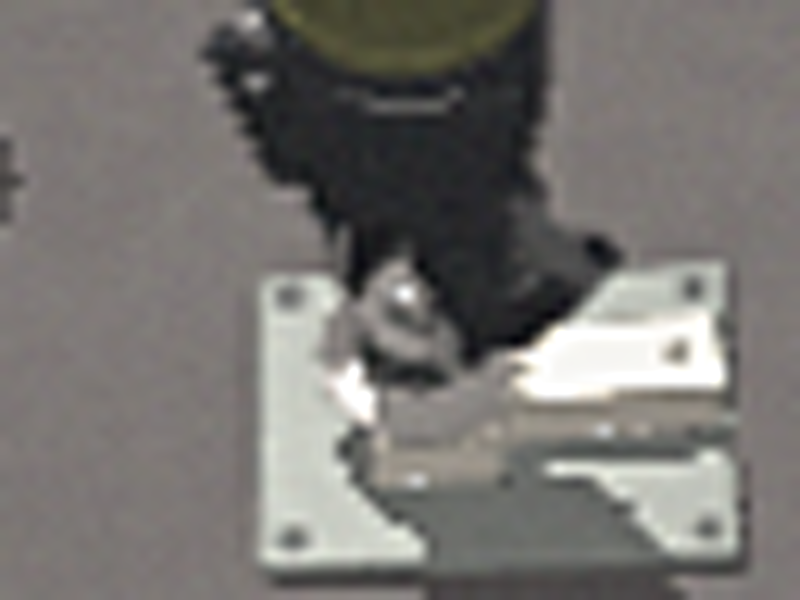

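Emit:
step_arm(motion="0 0 0 0 0 0 -1;0 0 0 0 0 0 -1;0 0 0 0 0 0 -1")

```text
clock: 12.67
tool_pos: [0.6287, -0.0857, 0.0994]
orientation: [[0.0, -0.641, 0.768], [0.002, 0.768, 0.641], [-1.0, 0.001, 0.001]]
ft_force: [-1.7, 1.1, 2.7]
gripper_width: 0.0317
```

```bash
python3 -c "
from h import *
go((.629,-.088,.094),130)"
```

```text
t 12.6667 pos [ 0.6287 -0.0857  0.0994] jaw 129.87 xax [ 4.0e-04  1.6e-03 -1.0e+00] F [-1.72  1.09  2.67] T [0.19  0.403 0.011] w 0.0317 q [ 0.76  0.55 -0.87  1.64  0.45  1.16  2.05]
shift cm [ 0.54 -0.2  -0.12] rot deg [-0.1  0.1 -0.1]
```

Emit:
step_arm(motion="0.03 0 0 4 0 0 -1;0.07 0 0 8 0 0 -1;0.1 0 0 12 0 0 -1;0.1 0 0 12 0 0 -1")

```text
clock: 13.0
tool_pos: [0.6288, -0.0858, 0.0984]
orientation: [[0.001, -0.466, 0.885], [0.001, 0.885, 0.466], [-1.0, 0.001, 0.001]]
ft_force: [0.1, 0.1, 0.6]
gripper_width: 0.0315
```

```bash
python3 -c "
from h import *
go((.629,-.088,.094),130)"
```

```text
t 13.0 pos [ 0.6288 -0.0858  0.0984] jaw 117.75 xax [ 7.0e-04  1.4e-03 -1.0e+00] F [0.08 0.06 0.57] T [ 0.127  0.122 -0.159] w 0.0315 q [ 0.73  0.54 -0.83  1.64  0.42  1.15  1.85]
shift cm [ 0.44 -0.2  -0.08] rot deg [-12.2   0.1  -0. ]
```

Emit:
step_arm(motion="0.05 0 0 6 0 0 -1;0.1 0 0 12 0 0 -1;0.15 0 0 18 0 0 -1;0.2 0 0 24 0 0 -1")

```text
clock: 13.33
tool_pos: [0.6289, -0.0863, 0.0964]
orientation: [[0.001, -0.062, 0.998], [0.001, 0.998, 0.062], [-1.0, 0.001, 0.001]]
ft_force: [-1.6, -1.0, 1.8]
gripper_width: 0.0313
```

```bash
python3 -c "
from h import *
go(None)
for n in range(1):
  c=camera('side');go(None)"
```

```text
t 13.3333 pos [ 0.6289 -0.0863  0.0964] jaw 93.58 xax [ 1.e-03  8.e-04 -1.e+00] F [-1.56 -0.99  1.79] T [0.013 0.212 0.107] w 0.0313 q [ 0.67  0.51 -0.74  1.64  0.37  1.13  1.46]
t 13.3833 pos [ 0.6289 -0.0863  0.0964] jaw 93.3 xax [ 1.e-03  7.e-04 -1.e+00] F [-0.94  0.19  1.04] T [ 0.079  0.108 -0.132] w 0.0316 q [ 0.67  0.51 -0.74  1.64  0.37  1.13  1.46]
```

Emit:
step_arm(motion="0.03 0 0 4 0 0 -1;0.07 0 0 8 0 0 -1;0.1 0 0 12 0 0 -1")

```text
clock: 13.63
tool_pos: [0.6289, -0.0865, 0.0954]
orientation: [[0.001, 0.15, 0.989], [0.0, 0.989, -0.15], [-1.0, 0.001, 0.001]]
ft_force: [-0.9, -0.4, 1.7]
gripper_width: 0.0313
```

```bash
python3 -c "
from h import *
go(None)"
```

```text
t 13.6333 pos [ 0.6289 -0.0865  0.0954] jaw 81.35 xax [ 9.e-04  4.e-04 -1.e+00] F [-0.93 -0.41  1.67] T [0.044 0.205 0.118] w 0.0313 q [ 0.64  0.5  -0.7   1.64  0.35  1.13  1.27]
```

Emit:
step_arm(motion="0.03 0 0 4 0 0 -1;0.07 0 0 8 0 0 -1;0.1 0 0 12 0 0 -1")

```text
clock: 13.88
tool_pos: [0.6289, -0.0867, 0.0945]
orientation: [[0.001, 0.352, 0.936], [-0.0, 0.936, -0.352], [-1.0, 0.0, 0.001]]
ft_force: [-1.7, -0.2, 2.6]
gripper_width: 0.0317
```

```bash
python3 -c "
from h import *
go(None)"
```

```text
t 13.8833 pos [ 0.6289 -0.0867  0.0945] jaw 69.42 xax [ 7.e-04 -1.e-04 -1.e+00] F [-1.69 -0.22  2.55] T [0.069 0.331 0.21 ] w 0.0317 q [ 0.61  0.49 -0.66  1.65  0.33  1.12  1.07]
```

Emit:
step_arm(motion="0.03 0 0 3 0 0 -1;0.05 0 0 6 0 0 -1")

```text
clock: 14.05
tool_pos: [0.6288, -0.0868, 0.0941]
orientation: [[0.0, 0.445, 0.895], [-0.001, 0.895, -0.445], [-1.0, -0.0, 0.001]]
ft_force: [-2.2, -0.8, 2.5]
gripper_width: 0.0315
```

```bash
python3 -c "
from h import *
go(None)
camera('side');go(None)"
```

```text
t 14.05 pos [ 0.6288 -0.0868  0.0941] jaw 63.55 xax [ 5.e-04 -5.e-04 -1.e+00] F [-2.2  -0.83  2.47] T [0.072 0.293 0.254] w 0.0315 q [ 0.6   0.49 -0.64  1.65  0.32  1.12  0.98]
t 14.1 pos [ 0.6288 -0.0868  0.094 ] jaw 63.4 xax [ 5.e-04 -5.e-04 -1.e+00] F [-0.55  0.18  1.7 ] T [0.059 0.312 0.064] w 0.0317 q [ 0.6   0.49 -0.64  1.65  0.32  1.12  0.98]
```

Emit:
step_arm(motion="0.02 0 0 2.5 0 0 -1;0.04 0 0 5 0 0 -1")

```text
clock: 14.27
tool_pos: [0.6288, -0.0869, 0.0937]
orientation: [[0.0, 0.521, 0.853], [-0.001, 0.853, -0.521], [-1.0, -0.001, 0.001]]
ft_force: [-1.1, 0.8, 2.1]
gripper_width: 0.0314
```

```bash
python3 -c "
from h import *
go(None)
camera('side');go(None)
camera('side');go(None)"
```

```text
t 14.2667 pos [ 0.6288 -0.0869  0.0937] jaw 58.58 xax [ 3.e-04 -9.e-04 -1.e+00] F [-1.15  0.82  2.08] T [0.098 0.275 0.317] w 0.0314 q [ 0.58  0.48 -0.62  1.65  0.31  1.11  0.9 ]
t 14.3167 pos [ 0.6288 -0.0869  0.0936] jaw 58.45 xax [ 3.e-04 -9.e-04 -1.e+00] F [-2.46 -0.46  1.33] T [0.054 0.27  0.12 ] w 0.0316 q [ 0.58  0.48 -0.62  1.65  0.31  1.11  0.9 ]
t 14.3667 pos [ 0.6288 -0.0869  0.0937] jaw 58.61 xax [ 3.e-04 -8.e-04 -1.e+00] F [-1.27 -0.1   2.68] T [0.084 0.302 0.095] w 0.0311 q [ 0.58  0.48 -0.62  1.65  0.31  1.11  0.9 ]
```

Emit:
step_arm(motion="0 0 0 0 0 0 0;0 0 0 0 0 0 0.6;0 0 0 0 0 0 1;0 0 0 0 0 0 1;0 0 0 0 0 0 1;0 0 0 0 0 0 1;-3 0 0 0 0 0 1;-7 0 0 0 0 0 1;-10 0 0 0 0 0 1;-10 0 0 0 0 0 1")

```text
clock: 15.2
tool_pos: [0.6326, -0.0865, 0.2013]
orientation: [[0.012, 0.521, 0.854], [-0.003, 0.854, -0.521], [-1.0, 0.004, 0.012]]
ft_force: [0.9, -0.2, 0.4]
gripper_width: 0.0856
```

Emit:
step_arm(motion="-3 -10 -10 0 0 0 1;-5 -14 -14 0 0 0 1;-5 -14 -14 0 0 0 1;-5 -14 -14 0 0 0 1;-5 -14 -14 0 0 0 1;-5 -14 -14 0 0 0 1;-5 -14 -14 0 0 0 1")

```text
clock: 15.78
tool_pos: [0.4389, -0.1342, 0.2502]
orientation: [[0.014, 0.523, 0.852], [-0.006, 0.852, -0.523], [-1.0, 0.002, 0.016]]
ft_force: [-0.0, -0.1, 0.4]
gripper_width: 0.0855
```

Run:
```python
from h import *
go(None)
im=[]
for n in("side","top"):
    c=camera(n);P=cloud(c)
    u,v=proj(c,(.60,-.085,.04)).astype(int);im.append(cv2.resize(c["image"][v-30:v+30,u-30:u+30,::-1],(400,400),interpolation=2))
    for k in("tall_fork_slot","rod_foot","collar","face_nominal","short_fork","calculator","petri_dish","stain_jar"):
        for r in pinpoint(c,k)[:1]:
            print(n,k,w(c,r["xyz"]).round(4),round(r["confidence"],2))
    for nm,b in dict(handle=(.52,.59,-.13,-.04,.03,.05),hub=(.60,.66,-.12,-.05,.07,.088)).items():
        t=blob(P,c,*b); 
        if len(t)>5: print(n,nm,len(t),cv2.minAreaRect(t[:,:2].astype(np.float32)),np.percentile(t[:,2],[5,50,95]).round(4))
cv2.imwrite("pics/end.png",cv2.hconcat(im))
```

```text
t 15.7833 pos [ 0.4389 -0.1342  0.2502] jaw 58.45 xax [ 0.0143 -0.0063 -0.9999] F [-0.04 -0.08  0.4 ] T [ 0.053 -0.042 -0.029] w 0.0855 q [ 0.9  -0.09 -0.62  1.89 -0.05  1.31  1.32]
side tall_fork_slot [ 0.4319  0.0509 -0.0005] 0.82
side rod_foot [ 0.6311 -0.0895  0.0139] 0.85
side collar [ 0.6307 -0.086   0.0683] 0.6
side face_nominal [ 0.6288 -0.0932  0.0437] 0.58
side short_fork [0.5914 0.3453 0.0016] 0.59
side calculator [ 0.4728 -0.3556  0.0056] 0.74
side petri_dish [ 7.294e-01  9.090e-02 -3.000e-04] 0.58
side handle 98 ((0.5646305680274963, -0.08095946162939072), (0.025201871991157532, 0.05199222266674042), 86.193603515625) [0.033  0.0411 0.0457]
side hub 63 ((0.6265490055084229, -0.08770346641540527), (0.03433319181203842, 0.0333104245364666), 77.47176361083984) [0.0721 0.0766 0.0827]
top tall_fork_slot [ 3.709e-01  1.969e-01 -3.000e-04] 0.83
top rod_foot [ 0.4447 -0.5849  0.0126] 0.84
top collar [ 0.4428 -0.5817  0.0718] 0.7
top face_nominal [ 0.4462 -0.5895  0.0492] 0.71
top short_fork [0.5861 0.3496 0.0025] 0.7
top calculator [ 0.4708 -0.348   0.0021] 0.64
top petri_dish [ 0.7299  0.0979 -0.0024] 0.58
top stain_jar [ 6.027e-01 -2.732e-01 -2.000e-04] 0.61
top handle 53 ((0.5634770393371582, -0.07694512605667114), (0.021072812378406525, 0.049913790076971054), 84.29051971435547) [0.0344 0.0435 0.0477]
top hub 62 ((0.6278054714202881, -0.08456404507160187), (0.03281404450535774, 0.033583201467990875), 79.67593383789062) [0.0718 0.0769 0.0854]
```

View pics/end.png

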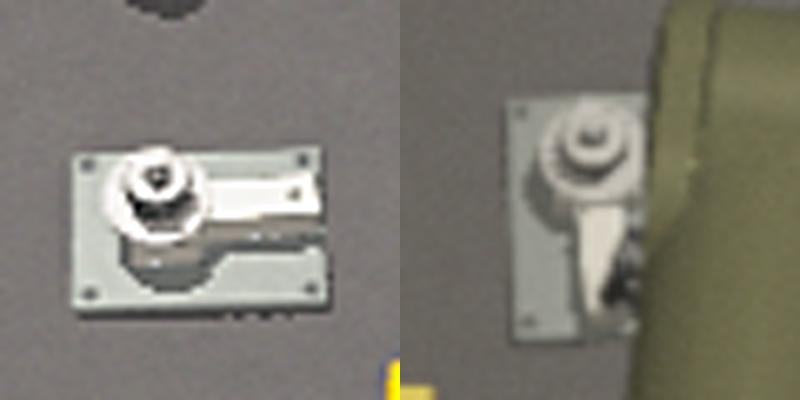

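```bash
python3 -c "
from h import *
print(finish_job())"
```

```text
the job is handed in; nothing more can be done
None
```

I slid the taller aluminium gauge (30 mm by the depth readings) flat onto the stand's base. I pushed it until its slot bottom touched the rod, backed off about 3.5 mm and released it. I then spun the collar down about 71° in one grasp, let go, moved the arm clear and handed in. The clock was at about 16 s, and no verdict was reported.

**Nip force:** the turning torque rose from about 0.115 N m running free to 0.317 N m. At 0.02 N m per newton that is about 10 N. The at-rest torque also moved the right way, from −0.13 to about +0.1 N m.

**Position:** the last pictures show the gauge flat under the collar, with the handle top near 42 mm. The collar hub is about 5.6 mm lower, against 5.95 mm expected from the turn.

**Bystanders:** the short gauge, dish and calculator were found within about 5 mm of where they started, and the jar within about 10 mm. That is within the networks' scatter.

**Checks that disagreed or fell short:**
- The gripper read 31.7 mm on the 36 mm hub. I don't know why, but it held steady and showed no slip.
- After release the gauge's slot was partly hidden by the collar and the network did not find it. The final position therefore rests on the earlier touch against the rod and the handle's unchanged place.
- The nip force was worked out from torque and not measured again after I let go of the collar.

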